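Level the braai shelf with its cam foot and hold the spirit level down

ROBOT

A 6-joint arm with a two-finger parallel gripper is mounted at the origin on the work surface. World frame = base frame: x ahead of the robot, y to its left, z up, the work surface at z = 0. Lengths are in mm, angles in rad, forces in N, time in s.
With the tool pointing down it reaches from about 350 to 975 mm from the base axis. Payload 7.1 kg.
Tool frame: the origin (TCP) lies at the very end of the fingers, on their centre line; the grasp point (between the pads) lies 19 mm behind it; z points along the fingers, y is the line along which they close (so a half turn about z gives the same grasp; the last joint's range is limited). The gripper opens to 88 mm and grips with 3 to 60 N. Pads are 20 mm wide; open, the fingers measure 115 mm over their backs; the gripper's body (75 mm by 178 mm) begins 61 mm behind the grasp point.
Start: joints at [-1.142, 0.423, 1.63, -0, 1.089, -0.019], TCP at [270.629, -563.351, 222.675] pointing down, gripper open.
Joint ranges: [-3, 3], [-0.9, 2.11], [0.09, 2.58], [-1.31, 4.45], [0.11, 2.69], [-2.54, 2.54]. Speed limits (rad/s): [2.39, 2.39, 3.01, 3.14, 3.14, 3.14].

INTERFACE

Orientations are given as a rotation vector (axis times angle).
In Python, from workcell import get_obs, get_image, job, models gives the robot as it stands.
- The arm moves only by the tool jog_arm, never from a script. Its argument "increments" is one flat list of numbers, 7 for each row, row after row: the turn, a rotation vector about the tool's x, y, z in degrees, then the shift along the tool's x, y, z in mm, then the opening in per cent of the stroke, from 0 (shut) to 100 (fully open). A call has 1 to 12 rows; each row shifts and turns the commanded pose from where the row before left it, along the tool's axes as they then stand; what a row does not reach is not made up. A row lasts 1/8 s, in which the tool goes at most 62.5 mm and 10.7 degrees, less where a joint would pass 70% of its speed; a pose out of reach is approached as far as the arm can. A call is refused whole if a number of a shift passes 62.5 or a number of a turn 10.7, either way. A call with a gripper value outside its range is refused whole. The fingers move at their own pace and stop on an object; the grip force is fixed at half the most. Time passes only in rows, so rows that do not move let the fingers close. It gives the time, the measured TCP pose, the force, the opening and the grip force at its end, in the units of the state.
- get_obs(): the state, without advancing time (a new reading comes with each control period).
- get_image(name): name is "scene" or "top" or "wrist"; returns a dict with "pixels" (384x512x3 uint8, blue, green, red), "depth" (384x512 float32, mm along the optical axis (not along the pixel's ray), 0 where there is no reading), "fx", "fy", "cx", "cy" (pixels), "cam_to_world" (4x4, takes a point from camera to world coordinates); the wrist camera has in their place "tool_from_camera" (4x4, takes a point from camera to tool coordinates, whose origin is the TCP and whose axes are the flange's). Camera axes: x right, y up, looking along -z (the intrinsics and any distortion apply to the point x, -y, -z); pixel columns grow to the right and rows downward; lengths in mm; the calibration is good to about 2 mm. A picture is of the moment at which its call begins: read the wrist's pose just before it.
- job.close_job(): hands the job in; it is judged then, once.
Trained networks look in the newest picture that a camera, given by its name, has taken for a name from the list of things; names that differ only in an ending like _2 or _b are one class to them, and where a whole thing is asked for, a point or a joint stands for the part that bears it (a point fixed in the world has none). Each returns a list of dicts, best first, with "p" (0 to 1); they miss things now and then, are a little off and sometimes report something else, mostly with a low value. They report only what shows in the picture. A call takes as long as a camera call. They do not tell look-alikes from the thing itself.
- models.look_for(target, camera): "centre" ([x, y, z] in mm, in world coordinates, good to about 4 mm: the middle of the surface that is visible of it).
- models.regions_of(target, camera): "region" (384x512 bool, what is visible of it).
The state is a dict: "t": time; "qpos": joint angles; "qvel": joint speeds; "joint_torque": joint torques, N m; "ee_pos": TCP position; "orientation": TCP orientation; "ft_force": force on the tool from outside, world axes, zero at the start; "moment": the same for the moment, N m; "width": finger opening in mm; "grasp_force": force on a finger pad.
Only numpy, scipy, OpenCV 4.12 (cv2) and the standard library are available. Lean on these libraries where they do the work, as an engineer would, in place of code of your own. Each camera call takes 0.05 s, during which the arm holds its last target. There are 200 camera calls.

TASK

Gently set the yellow spirit level lengthwise along the middle of the little granite shelf, vial up, and let go of it; then turn the red knob of the shelf's levelling foot clockwise past its click and on until the bubble sits midway between the two black lines. Finally press straight down on top of the level with a firm finger push of about 10 N and finish while still pressing, with the bubble still centred; leave the other things where they lie.

Things in the scene. Friction and masses are not known exactly. Their poses are not given: they have to be found in the camera images.
- level: yellow box spirit level, 200 mm long (its x), 24 mm wide (y), 40 mm high (z), about 0.22 kg, loose, standing on the counter on the left with its vial up; origin at the centre of its underside. Green vial in the middle of the top, 84 mm long, with two black lines 8.5 mm either side of the middle; the whole top is firm and may be pressed. Grip it across its width; it may be laid on the shelf either way round
- bubble (a joint): where the pale bubble stands along the vial, m, 0 = midway between the lines, positive towards the level's +x. It floats towards the higher end, 0.33 m per rad of slope (at most 27 mm), and takes about 1 s to settle
- shelf: dark granite shelf slab, 85 mm (x) by 220 mm (y) by 16 mm, on a pivot under its middle, so it tips about its x axis; at the start its right end (-y, the knob's end) is about 0.04 to 0.07 rad low. Origin on the pivot, 21 mm below the top. z is normal to the top
- shelf_top (a point): centre of the shelf's top face, 76 mm above the counter
- knob (a joint): levelling foot's knob, rad, 0 to 2.6, grows as it is turned clockwise seen from above; starts parked near 0. A spring plunger gives a click: stiffest at about 0.1 to 0.4, past by 0.66. Each rad raises the shelf's right end by 0.04 rad. Friction 0.08 N m, the click adds up to about 0.08 N m; it stays where it is left
- knob_grip (a point): point to grip on the red bar of the knob, on its vertical axis, 106 mm above the counter, 185 mm to the right (-y) of the shelf's middle. The bar is 56 mm long (this point's x, which turns with the knob), 14 mm thick (y) and 30 mm high, its top 12 mm above this point, on a black disc 60 mm across whose top is 18 mm below this point
- spatula: aluminium spatula with a black handle, 300 mm long, lying on the right; bystander
- brush: black silicone basting brush, 180 mm long, lying behind the shelf; bystander
- jar: frosted glass jar, 72 mm across, 100 mm high, behind the shelf; bystander; origin under it on the counter
- bucket: small steel bucket with a hinged lid, 120 mm across, 100 mm high (118 to the lid knob), behind on the left; bystander; origin under it on the counter
- lighter: red gas lighter standing in a grey plastic holder, 205 mm high, on the left; bystander; origin under it on the counter
Things that resemble listed ones, but are neither listed nor needed, are in the scene too. What is meant by the level is not blue or turquoise, and is the larger of those in its own colour.

How it is judged:
By the outcome, as a careful person would: the job done as asked, in the order asked, and still so for the second after the job is handed in, while the arm keeps its last pose, push and grip.
It also fails if it takes over 64 s, if anything falls off the work surface, if the arm or the gripper's body presses on something with over 40 N, if the wrist force passes 120 N, or if a joint passes its speed limit or range.

## Working session

There is one attempt and no reset: what is moved stays moved. The work goes in short steps, Python scripts to look and compute and a tool call to move; the robot and the scene stay as the last step left them, time stands still between calls to the robot, and variables do not carry over. Pictures are saved under pics/ and viewed, at most 10 in all, crops included, and the job is handed in when it is done.

Besides the shell and the picture viewer there is one more tool, called after ">>>" as a command line: name --argument value ..., lists and objects as JSON in quotes. jog_arm: Moves the arm, as the interface text tells. Its arguments: {"type":"object","properties":{"increments":{"type":"array"}},"required":["increments"]}

```bash
ls; mkdir -p pics; cat > h.py <<'E'
import numpy as np, cv2
from workcell import get_obs, get_image, job, models
from scipy.spatial.transform import Rotation as R
def pts(im, T=None):
    T = im["cam_to_world"] if T is None else T
    d=im["depth"]; v,u=np.mgrid[:d.shape[0],:d.shape[1]]
    P=np.stack([(u-im["cx"])/im["fx"]*d,-(v-im["cy"])/im["fy"]*d,-d],-1)
    T=np.array(T); return P@T[:3,:3].T+T[:3,3]
def wristT(im,o):
    M=np.eye(4);M[:3,:3]=R.from_rotvec(o["orientation"]).as_matrix();M[:3,3]=o["ee_pos"]
    return M@np.array(im["tool_from_camera"])
E
python3 - <<'E'
from h import *
o=get_obs();print({k:np.round(v,3) for k,v in o.items()})
for c in("scene","top"):
    im=get_image(c);cv2.imwrite(f"pics/{c}0.png",im["pixels"])
    print(c,[k for k in im], np.round(im["cam_to_world"],2).tolist(),im["fx"],im["cx"])
    for t in("level","shelf","knob_grip","knob","bubble","jar","bucket","lighter","brush","spatula"):
        print(t,[(round(d["p"],2),np.round(d["centre"]).tolist()) for d in models.look_for(t,c)])
E
```

```text
pics
{'t': np.float64(0.0), 'qpos': array([-1.142,  0.424,  1.631, -0.   ,  1.089, -0.019]), 'qvel': array([-0.   ,  0.002,  0.002, -0.   , -0.002, -0.001]), 'joint_torque': array([-2.0000e-03, -5.4464e+01, -2.7366e+01,  6.4000e-02,  2.3000e-02,
       -0.0000e+00]), 'ee_pos': array([ 270.404, -562.865,  221.919]), 'orientation': array([-3.062e+00, -6.970e-01,  1.000e-03]), 'ft_force': array([ 0.101,  0.212, -0.092]), 'moment': array([-0.042, -0.034,  0.03 ]), 'grasp_force': np.float64(0.0), 'width': np.float64(87.791)}
scene ['pixels', 'depth', 'fx', 'fy', 'cx', 'cy', 'cam_to_world'] [[-0.38, -0.77, 0.51, 1229.03], [0.93, -0.32, 0.21, 335.76], [0.0, 0.55, 0.83, 1243.66], [0.0, 0.0, 0.0, 1.0]] 439.43453065435637 256.8246657376703
level [(0.95, [239.0, 312.0, 39.0]), (0.81, [484.0, 316.0, 36.0]), (0.8, [422.0, 172.0, 22.0]), (0.77, [445.0, 473.0, 31.0]), (0.29, [566.0, -180.0, 85.0])]
shelf [(0.9, [556.0, 0.0, 73.0])]
knob_grip [(0.5, [572.0, -181.0, 86.0])]
knob [(0.66, [566.0, -178.0, 81.0]), (0.33, [764.0, -103.0, 90.0])]
bubble [(0.74, [764.0, -103.0, 87.0])]
jar [(0.79, [762.0, -
[... 152 characters left out ...]
 -412.0, 5.0]), (0.65, [557.0, -2.0, 71.0])]
top ['pixels', 'depth', 'fx', 'fy', 'cx', 'cy', 'cam_to_world'] [[0.02, 0.99, -0.16, 343.19], [-1.0, 0.02, -0.02, 36.26], [-0.01, 0.16, 0.99, 1188.56], [0.0, 0.0, 0.0, 1.0]] 387.42783540438415 257.86637129579594
level [(0.83, [474.0, 314.0, 35.0]), (0.62, [219.0, 314.0, 40.0]), (0.58, [415.0, 171.0, 30.0]), (0.55, [442.0, 471.0, 24.0])]
shelf []
knob_grip [(0.66, [556.0, -176.0, 85.0])]
knob [(0.82, [555.0, -182.0, 91.0])]
bubble []
jar [(0.84, [728.0, -113.0, 102.0])]
bucket [(0.59, [724.0, 259.0, 106.0])]
lighter [(0.9, [632.0, 480.0, 46.0]), (0.46, [475.0, 311.0, 35.0])]
brush [(0.81, [710.0, 79.0, 20.0])]
spatula [(0.64, [550.0, -409.0, 6.0])]
```

View pics/top0.png

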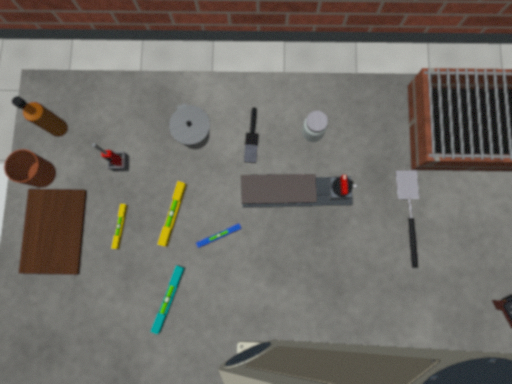

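View pics/scene0.png

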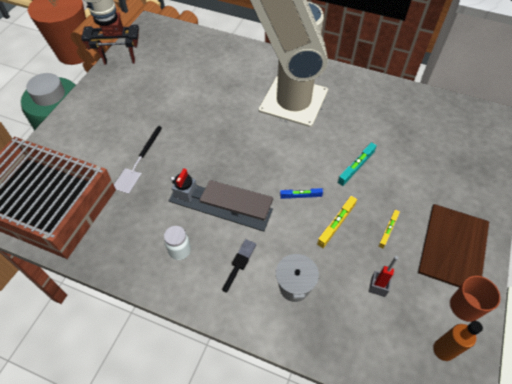

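Top view: the large yellow level is at about (172,213) px, the small yellow look-alike at (119,226), the shelf at (278,188) and the red knob at (344,186). Next I measure them from the point clouds.

```bash
python3 - <<'E'
from h import *
for c in("top","scene"):
    im=get_image(c);P=pts(im);hsv=cv2.cvtColor(im["pixels"],cv2.COLOR_BGR2HSV);H,S,V=hsv[...,0],hsv[...,1],hsv[...,2]
    def rect(n,m):
        q=P[m];
        r=cv2.minAreaRect(q[:,:2].astype(np.float32));print(c,n,len(q),np.round(r[0],1),np.round(r[1],1),round(r[2],1),"zmed",np.round(np.percentile(q[:,2],[5,50,95]),1),"med",np.round(np.median(q,0),1))
    near=lambda x,y,r:(np.hypot(P[...,0]-x,P[...,1]-y)<r)
    Y=(S>120)&(V>60)&(H>18)&(H<75)&near(475,314,120)
    rect("level",Y); rect("leveltop",Y&(P[...,2]>33))
    rect("knobtop",((H<8)|(H>172))&(S>120)&near(558,-180,60)&(P[...,2]>100))
    rect("knob",((H<8)|(H>172))&(S>120)&near(558,-180,60))
    m=(abs(P[...,0]-555)<70)&(abs(P[...,1])<122)&(P[...,2]>62);rect("shelf",m)
    q=P[m];A=np.c_[q-q.mean(0)];n=np.linalg.svd(A,full_matrices=False)[2][2];print("normal",np.round(n*np.sign(n[2]),3), "mean",q.mean(0).round(1))
    m=(abs(P[...,2]-0)<8);print("counter z",np.median(P[m][:,2]))
E
```

```text
top level 626 [479.7 313.6] [ 28.3 205.6] 76.3 zmed [14.6 37.5 42.8] med [471.8 311.6  37.5]
top leveltop 429 [476.4 314.9] [ 24.9 198.6] 75.5 zmed [34.6 39.2 43.2] med [464.6 315.6  39.2]
top knobtop 106 [ 556.3 -186.8] [14.2 53.2] 89.1 zmed [104.2 117.  121.2] med [ 553.7 -185.5  117. ]
top knob 150 [ 556.5 -193.2] [53.6 25.5] 2.5 zmed [ 86.8 115.4 121. ] med [ 553.7 -186.6  115.4]
top shelf 2173 [550.4  -5.3] [ 86.6 218.8] 2.5 zmed [69.8 76.1 82. ] med [549.   -4.6  76.1]
normal [-0.005 -0.048  0.999] mean [548.9  -4.5  76. ]
counter z 0.12154032562307293
scene level 508 [479.1 312.3] [ 24.6 204.8] 75.7 zmed [ 5.  35.5 41.1] med [492.9 312.3  35.5]
scene leveltop 308 [480.4 311.8] [ 24.2 202. ] 75.7 zmed [33.8 37.7 42.1] med [492.2 309.4  37.7]
scene knobtop 84 [ 563.4 -190.9] [55.1 15. ] 3.2 zmed [102.1 113.6 119.6] med [ 563.  -188.4  113.6]
scene knob 136 [ 564.5 -197.8] [56.9 29.3] 2.5 zmed [ 84.3 107.4 118.5] med [ 566.3 -186.9  107.4]
scene shelf 1661 [554.   -7.5] [ 89.2 220.4] 2.2 zmed [66.9 74.1 80.2] med [557.8  -2.6  74.1]
normal [ 0.024 -0.04   0.999] mean [557.3  -3.6  73.9]
counter z -1.7446047563130378
```

```bash
cat >> h.py <<'E'
def Rt(yaw,tx=0,ty=0):  # tool down, tool x at yaw (deg), then tilted about world axes (deg)
    y=np.radians(yaw);c,s=np.cos(y),np.sin(y)
    return R.from_rotvec([np.radians(tx),np.radians(ty),0])*R.from_matrix(np.array([[c,s,0],[s,-c,0],[0,0,-1]]))
def plan(pos,rot,n,grip,p0=None,r0=None):
    o=get_obs();p=np.array(o["ee_pos"] if p0 is None else p0,float);r=R.from_rotvec(o["orientation"]) if r0 is None else r0
    pos=np.array(pos,float);out=[]
    for i in range(n):
        k=n-i
        dr=np.round(np.degrees((r.inv()*rot).as_rotvec())/k,1);dp=np.round(r.inv().apply(pos-p)/k,1 if k<2 else 0)
        p=p+r.apply(dp);r=r*R.from_rotvec(np.radians(dr));out.append([*dr,*dp,grip])
    for a in out: print(",".join(f"{x:g}" for x in a)+",")
    return p,r
def state():
    o=get_obs();M=R.from_rotvec(o["orientation"]).as_matrix()
    print("t",round(float(o["t"]),2),"pos",np.round(o["ee_pos"],1),"yaw",round(np.degrees(np.arctan2(M[1,0],M[0,0])),1),"z",np.round(M[:,2],3),"F",np.round(o["ft_force"],2),"M",np.round(o["moment"],2),"w",round(float(o["width"]),1),"g",round(float(o["grasp_force"]),1),"q",np.round(o["qpos"],2))
    return o
E
python3 - <<'E'
from h import *
print(get_image("wrist")["tool_from_camera"])
plan([478,313,170],Rt(166),17,100)
E
```

```text
[[-5.17927163e-05  9.52561939e-01  3.04344788e-01  8.46163139e+01]
 [ 9.99999980e-01  1.08440775e-04 -1.69228590e-04  4.02744388e-01]
 [-1.94204099e-04  3.04344773e-01 -9.52561925e-01 -1.62807085e+02]
 [ 0.00000000e+00  0.00000000e+00  0.00000000e+00  1.00000000e+00]]
0,0,-8.3,33,-41,3,100,
0,0,-8.3,39,-36,3,100,
0,0,-8.2,44,-30,3,100,
0,0,-8.3,48,-23,3,100,
0,0,-8.2,50,-16,3,100,
0,0,-8.3,52,-9,3,100,
0,0,-8.2,53,-1,3,100,
0,0,-8.3,53,6,3,100,
0,0,-8.2,51,14,3,100,
0,0,-8.3,49,21,3,100,
0,0,-8.2,45,28,3,100,
-0,0,-8.3,41,34,3,100,
-0,0,-8.2,35,39,3,100,
-0,0,-8.3,30,44,3,100,
-0,0,-8.2,23,48,4,100,
-0,0,-8.3,16,50,3,100,
-0,0,-8.2,8.2,52.3,3.7,100,
```

>>> jog_arm --increments '[0,0,-8.3,33,-41,3,100,0,0,-8.3,39,-36,3,100,0,0,-8.2,44,-30,3,100,0,0,-8.3,48,-23,3,100,0,0,-8.2,50,-16,3,100,0,0,-8.3,52,-9,3,100,0,0,-8.2,53,-1,3,100,0,0,-8.3,53,6,3,100,0,0,-8.2,51,14,3,100,0,0,-8.3,49,21,3,100,0,0,-8.2,45,28,3,100,0,0,-8.3,41,34,3,100]'

```text
t: 2.75
ee_pos: [418.7, 57.4, 187.0]
orientation: [1.449, 2.786, 0.001]
ft_force: [1.7, -0.3, 0.2]
width: 87.6
grasp_force: 0.0
```

>>> jog_arm --increments '[0,0,-8.2,35,39,3,100,0,0,-8.3,30,44,3,100,0,0,-8.2,23,48,4,100,0,0,-8.3,16,50,3,100,0,0,-8.2,8.2,52.3,3.7,100,0,0,0,0,0,0,100]'

```text
t: 3.5
ee_pos: [478.7, 316.1, 169.8]
orientation: [0.378, 3.118, 0.002]
ft_force: [-0.9, 0.5, -0.1]
width: 87.5
grasp_force: 0.0
```

```bash
cat > lev.py <<'E'
from h import *
o=state();im=get_image("wrist");P=pts(im,wristT(im,o))
hsv=cv2.cvtColor(im["pixels"],cv2.COLOR_BGR2HSV);H,S,V=hsv[...,0],hsv[...,1],hsv[...,2]
Y=(S>120)&(V>60)&(H>18)&(H<75)&(im["depth"]>0)
n,l,st,_=cv2.connectedComponentsWithStats(Y.astype(np.uint8));k=1+np.argmax(st[1:,4]);Y=l==k
q=P[Y];z=np.percentile(q[:,2],[5,50,95]);m=q[q[:,2]>z[1]-4]
r=cv2.minAreaRect(m[:,:2].astype(np.float32));print("bbox",st[k],"z",z.round(1),"rect",np.round(r[0],1),np.round(r[1],1),round(r[2],1))
E
python3 - <<'E'
from lev import *
cv2.imwrite("pics/w1.png",im["pixels"])
plan([478,313,9],Rt(166),4,100)
E
```

```text
t 3.5 pos [478.7 316.1 169.8] yaw 166.2 z [ 0.001  0.001 -1.   ] F [-0.91  0.53 -0.11] M [ 0.01 -0.17  0.01] w 87.5 g 0.0 q [ 0.56  0.41  1.79  0.    0.94 -0.77]
bbox [ 233  362  279   22 4267] z [275.5 278.3 280.4] rect [467.9 349.4] [70.8  3.9] 75.5
-0,-0,0,-0,-0,40,100,
-0,-0,0,-0,-0,40,100,
-0,-0,0,-0,-0,40,100,
-0,-0,0,-0.5,-0.9,40.6,100,
```

View pics/w1.png

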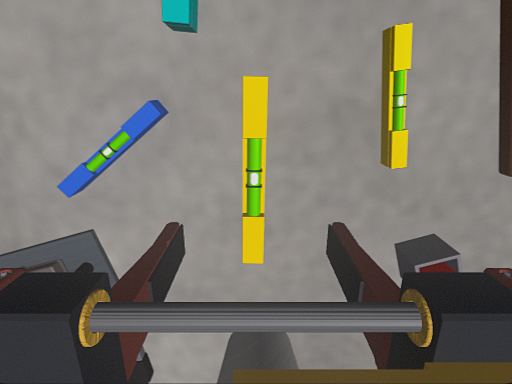

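```bash
sed -i 's/&(im\["depth"\]>0)/\&(P[...,2]<200)\&(P[...,2]>10)/' lev.py; python3 - <<'E'
from lev import *
E
```

```text
t 3.55 pos [477.8 314.1 169.6] yaw 166.0 z [-0. -0. -1.] F [ 0.01 -0.11  0.17] M [ 0.04 -0.18 -0.02] w 88.0 g 0.0 q [ 0.56  0.41  1.79 -0.    0.94 -0.77]
bbox [ 245   77   26  187 4053] z [28.6 40.3 41.8] rect [478. 315.] [ 23.6 198.7] 75.3
```

Wrist view: the level stands between the fingers with its vial up. The bubble is at (254,179), centred on the flat counter, and the measured position (478,315) at yaw -14.7° agrees with the overhead estimate. I'm descending to grip.

>>> jog_arm --increments '[0,0,0.5,0,0,40,100,0,0,0,0,-1,40,100,0,0,0,0,0,40,100,0,0,0,0,0,30,100,0,0,0,0,0,9,60,0,0,0,0,0,0,20,0,0,0,0,0,0,0,0,0,0,0,0,0,0,0,0,0,0,0,0,0,0,0,0,0,0,0,0]'

```text
t: 4.85
ee_pos: [477.9, 312.2, 11.3]
orientation: [0.397, 3.116, 0.001]
ft_force: [-0.4, 0.7, 0.1]
width: 31.4
grasp_force: 0.0
```

```bash
python3 - <<'E'
from h import *
state()
E
```

```text
t 4.85 pos [477.9 312.2  11.3] yaw 165.5 z [ 0.  0. -1.] F [-0.37  0.69  0.15] M [ 0.06 -0.2   0.04] w 31.4 g 0.0 q [ 0.56  0.66  1.85  0.    0.63 -0.76]
```

>>> jog_arm --increments '[0,0,0,0,2.5,0,36,0,0,0,0,0,0,36,0,0,0,0,0,0,0,0,0,0,0,0,0,0,0,0,0,0,0,0,0,0,0,0,0,0,0,0]'

```text
t: 5.6
ee_pos: [478.4, 314.4, 10.9]
orientation: [-0.398, -3.116, 0.0]
ft_force: [0.1, -0.0, -1.3]
width: 23.9
grasp_force: 30.0
```

```bash
python3 - <<'E'
from h import *
o=state();p=np.array(o["ee_pos"])
p,r=plan(p+[0,0,150],Rt(165.5),4,0)
p,r=plan([551,-5,165],Rt(92.4,2.8),10,0,p,r)
E
```

```text
t 5.6 pos [478.4 314.4  10.9] yaw 165.5 z [-0. -0. -1.] F [ 0.05 -0.01 -1.29] M [ 0.14 -0.18  0.01] w 23.9 g 30.0 q [ 0.56  0.66  1.84  0.    0.64 -0.76]
-0,-0,-0,0,-0,-37,0,
-0,-0,-0,0,-0,-38,0,
-0,-0,-0,0,-0,-37,0,
-0,-0,-0,0,-0,-38,0,
-0.2,0.2,7.3,-15,-29,-0,0,
-0.2,0.2,7.3,-19,-27,-1,0,
-0.2,0.2,7.3,-22,-24,-1,0,
-0.2,0.2,7.3,-25,-21,-1,0,
-0.2,0.2,7.3,-27,-18,-1,0,
-0.2,0.3,7.3,-29,-15,-1,0,
-0.2,0.2,7.3,-31,-11,-1,0,
-0.1,0.2,7.3,-32,-6,-2,0,
-0.2,0.3,7.3,-33,-3,-2,0,
-0.1,0.2,7.3,-32.8,2,-1.3,0,
```

>>> jog_arm --increments '[0,0,0,0,0,-20,0,0,0,0,0,0,-40,0,0,0,0,0,0,-40,0,0,0,0,0,0,-40,0,0,0,0,0,0,-10,0,-0.2,0.2,7.3,-15,-29,0,0,-0.2,0.2,7.3,-19,-27,-1,0,-0.2,0.2,7.3,-22,-24,-1,0,-0.2,0.2,7.3,-25,-21,-1,0,-0.2,0.2,7.3,-27,-18,-1,0,-0.2,0.3,7.3,-29,-15,-1,0,-0.2,0.2,7.3,-31,-11,-1,0]'

```text
t: 7.1
ee_pos: [528.2, 90.0, 162.7]
orientation: [-1.696, -2.616, -0.04]
ft_force: [-0.4, 1.0, -1.4]
width: 24.2
grasp_force: 30.0
```

>>> jog_arm --increments '[-0.1,0.2,7.3,-32,-6,-2,0,-0.2,0.3,7.3,-33,-3,-2,0,-0.1,0.2,7.3,-32.8,2,-1.3,0,0,0,0,0,0,0,0,0,0,0,0,0,0,0]'

```text
t: 7.72
ee_pos: [550.1, -4.7, 164.3]
orientation: [-2.148, -2.244, -0.053]
ft_force: [-0.7, 1.1, -3.0]
width: 24.0
grasp_force: 30.0
```

```bash
python3 - <<'E'
from h import *
o=state();im=get_image("wrist");cv2.imwrite("pics/w2.png",im["pixels"])
P=pts(im,wristT(im,o))
m=(P[...,2]>55)&(P[...,2]<90)&(abs(P[...,1])<125)&(abs(P[...,0]-552)<60);q=P[m]
r=cv2.minAreaRect(q[:,:2].astype(np.float32));print(len(q),np.round(r[0],1),np.round(r[1],1),round(r[2],1),"zmean",q.mean(0).round(1))
n=np.linalg.svd(q-q.mean(0),full_matrices=False)[2][2];n*=np.sign(n[2]);print("normal",n.round(3))
for x in(552,):
  for y in(-100,-6,100): print(y, round(q.mean(0)[2]-(n[0]*(x-q.mean(0)[0])+n[1]*(y-q.mean(0)[1]))/n[2],1))
print("xrange",np.percentile(q[:,0],[1,99]).round(1),"y",np.percentile(q[:,1],[1,99]).round(1))
E
```

```text
t 7.72 pos [550.1  -4.7 164.3] yaw 92.5 z [-0.002  0.048 -0.999] F [-0.7   1.11 -2.96] M [-0.05 -0.1   0.01] w 24.0 g 30.0 q [-0.06  0.39  1.84  0.06  0.92 -0.14]
7748 [552.5  -4.8] [ 85.2 219.1] 2.4 zmean [553.   36.2  78.6]
normal [ 0.001 -0.046  0.999]
-100 72.3
-6 76.7
100 81.5
xrange [507.8 594.6] y [-100.3  103.9]
```

View pics/w2.png

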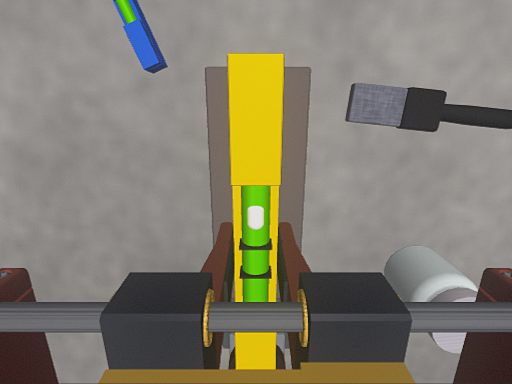

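The level hangs aligned above the shelf with a matching tilt. The bubble at (255,217) is displaced towards the high end, as it should be. I'm lowering it.

>>> jog_arm --increments '[0,0,0,-2,1,20,0,0,0,0,-2,1,20,0,0,0,0,0,0,18,0,0,0,0,0,0,12,0,0,0,0,0,0,3,0,0,0,0,0,0,0,0]'

```text
t: 8.52
ee_pos: [553.3, -5.2, 92.0]
orientation: [-2.15, -2.244, -0.054]
ft_force: [0.6, 0.2, -2.8]
width: 23.7
grasp_force: 30.0
```

>>> jog_arm --increments '[0,0,0,0,0,1,0,0,0,0,0,0,0.5,0,0,0,0,0,0,0.5,0]'

```text
t: 8.9
ee_pos: [553.3, -5.3, 90.2]
orientation: [-2.151, -2.244, -0.055]
ft_force: [-0.6, 0.3, -2.5]
width: 23.9
grasp_force: 30.0
```

>>> jog_arm --increments '[0,0,0,0,0,0.7,0,0,0,0,0,0,0.7,0,0,0,0,0,0,0.6,0,0,0,0,0,0,0,0]'

```text
t: 9.4
ee_pos: [553.1, -5.2, 87.9]
orientation: [-2.15, -2.244, -0.054]
ft_force: [-0.5, 0.3, -2.3]
width: 23.9
grasp_force: 30.0
```

>>> jog_arm --increments '[0,0,0,0,0,0.4,0,0,0,0,0,0,0.4,0,0,0,0,0,0,0,0]'

```text
t: 9.78
ee_pos: [553.2, -5.1, 87.1]
orientation: [-2.15, -2.244, -0.054]
ft_force: [-0.1, -0.0, -3.4]
width: 24.0
grasp_force: 30.0
```

>>> jog_arm --increments '[0,0,0,0,0,0.4,0,0,0,0,0,0,0.4,0,0,0,0,0,0,0,0]'

```text
t: 10.15
ee_pos: [553.2, -5.1, 86.7]
orientation: [-2.15, -2.244, -0.054]
ft_force: [-1.8, -0.2, 4.6]
width: 24.1
grasp_force: 30.0
```

>>> jog_arm --increments '[0,0,0,0,0,0,40,0,0,0,0,0,0,55,0,0,0,0,0,0,55,0,0,0,0,0,0,55]'

```text
t: 10.65
ee_pos: [553.2, -5.1, 86.3]
orientation: [-2.15, -2.244, -0.054]
ft_force: [-0.2, 0.0, -0.4]
width: 48.1
grasp_force: 0.0
```

```bash
python3 - <<'E'
from h import *
o=state();p=np.array(o["ee_pos"])
p,r=plan(p+[0,-5,100],Rt(92.4,2.8),3,55)
p,r=plan([560,-189.5,180],Rt(182.5),9,75,p,r)
E
```

```text
t 10.65 pos [553.2  -5.1  86.3] yaw 92.4 z [-0.     0.048 -0.999] F [-0.19  0.04 -0.38] M [-0.08 -0.06  0.01] w 48.1 g 0.0 q [-0.06  0.52  1.87  0.07  0.76 -0.15]
-0,0,0,-0,-0,-33,55,
-0,0,0,-0,-0,-34,55,
-0,0,0,-0.2,-0,-33.1,55,
0.3,-0.2,-10,-20,-0,-0,75,
0.2,-0.2,-10,-20,-4,-0,75,
0.3,-0.2,-10,-19,-7,-0,75,
0.3,-0.2,-10,-17,-10,-0,75,
0.3,-0.3,-10,-15,-13,0,75,
0.2,-0.3,-10,-13,-15,0,75,
0.2,-0.2,-10,-10,-17,0,75,
0.3,-0.3,-10,-7,-19,1,75,
0.2,-0.2,-10,-3,-19.4,0.3,75,
```

>>> jog_arm --increments '[0,0,0,0,0,-20,55,0,0,0,0,0,-40,55,0,0,0,0,0,-40,55,0.3,-0.2,-10,-20,0,0,75,0.2,-0.2,-10,-20,-4,0,75,0.3,-0.2,-10,-19,-7,0,75,0.3,-0.2,-10,-17,-10,0,75,0.3,-0.3,-10,-15,-13,0,75,0.2,-0.3,-10,-13,-15,0,75,0.2,-0.2,-10,-10,-17,0,75,0.3,-0.3,-10,-7,-19,1,75,0.2,-0.2,-10,-3,-19,0,75]'

```text
t: 12.15
ee_pos: [559.9, -189.6, 180.1]
orientation: [0.077, -3.141, -0.001]
ft_force: [0.1, 0.4, -1.3]
width: 65.7
grasp_force: 0.0
```

>>> jog_arm --increments '[0,0,0,0,0,0,75]'

```text
t: 12.28
ee_pos: [559.9, -189.8, 180.2]
orientation: [-0.063, 3.141, 0.001]
ft_force: [-0.7, -0.1, 0.5]
width: 66.1
grasp_force: 0.0
```

```bash
python3 - <<'E'
from h import *
o=state();im=get_image("wrist");cv2.imwrite("pics/w3.png",im["pixels"])
P=pts(im,wristT(im,o))
hsv=cv2.cvtColor(im["pixels"],cv2.COLOR_BGR2HSV);H,S,V=hsv[...,0],hsv[...,1],hsv[...,2]
m=((H<8)|(H>172))&(S>120)&(P[...,2]>111)&(P[...,2]<125)&(np.hypot(P[...,0]-560,P[...,1]+190)<45);q=P[m]
r=cv2.minAreaRect(q[:,:2].astype(np.float32));print(len(q),np.round(r[0],1),np.round(r[1],1),round(r[2],1),"mean",q.mean(0).round(1))
im=get_image("top");P=pts(im);hsv=cv2.cvtColor(im["pixels"],cv2.COLOR_BGR2HSV);H,S=hsv[...,0],hsv[...,1]
m=(S>120)&(H>18)&(H<75)&(np.abs(P[...,1])<130)&(abs(P[...,0]-552)<60)&(P[...,2]>105);q=P[m]
if len(q): r=cv2.minAreaRect(q[:,:2].astype(np.float32));print("level",len(q),np.round(r[0],1),np.round(r[1],1),round(r[2],1),"mean",q.mean(0).round(1))
E
```

```text
t 12.28 pos [ 559.9 -189.8  180.2] yaw -177.7 z [ 0.     0.001 -1.   ] F [-0.74 -0.06  0.49] M [ 0.05 -0.15 -0.04] w 66.1 g 0.0 q [-0.35  0.43  1.74  0.    0.98 -1.96]
1006 [ 559.4 -188.4] [55.1 13.5] 1.9 mean [ 556.1 -188.7  118.3]
level 534 [551.3  -6.2] [ 24.2 198.8] 2.3 mean [550.5  -4.6 114.3]
```

View pics/w3.png

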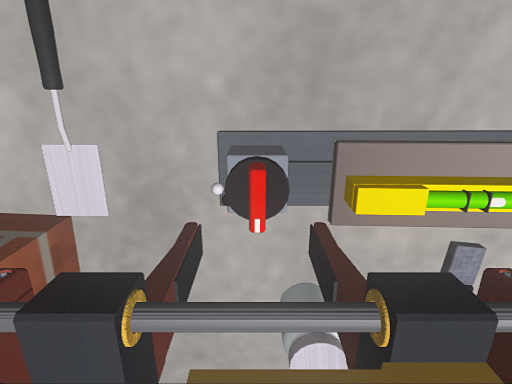

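The level lies properly on the shelf, with its centre at (551,-6) and yaw 92.3°. The red bar at (257,200) px measures as centre (559.4,-188.4) and 55×13.5 mm, with its top at 118 mm, all as expected. I'm narrowing the fingers and descending.

>>> jog_arm --increments '[0,0,0.3,0.5,1.3,20,42,0,0,0,0,0,15,42,0,0,0,0,0,15,42,0,0,0,0,0,25,42,0,0,0,0,0,11,42,0,0,0,0,0,0,0,0,0,0,0,0,0,0,0,0,0,0,0,0,0,0,0,0,0,0,0,0]'

```text
t: 13.5
ee_pos: [560.2, -188.4, 95.2]
orientation: [-0.059, 3.139, -0.001]
ft_force: [-0.4, -4.0, 2.6]
width: 13.8
grasp_force: 30.0
```

```bash
python3 - <<'E'
from h import *
state()
E
```

```text
t 13.5 pos [ 560.2 -188.4   95.2] yaw -177.8 z [ 0.002 -0.001 -1.   ] F [-0.36 -4.02  2.56] M [-0.53 -0.13  0.04] w 13.8 g 30.0 q [-0.34  0.54  1.78  0.    0.81 -1.95]
```

>>> jog_arm --increments '[0,0,3,0,0,0,0,0,0,5,0,0,0,0,0,0,5,0,0,0,0,0,0,5,0,0,0,0,0,0,6,0,0,0,0,0,0,6,0,0,0,0,0,0,6,0,0,0,0,0,0,6,0,0,0,0,0,0,6,0,0,0,0,0,0,6,0,0,0,0,0,0,6,0,0,0,0,0,0,0,0,0,0,0]'

```text
t: 15.0
ee_pos: [560.0, -188.8, 95.2]
orientation: [1.52, 2.747, -0.001]
ft_force: [-1.5, -6.6, 2.6]
width: 13.7
grasp_force: 30.0
```

>>> jog_arm --increments '[0,0,0,0,0,0,0,0,0,0,0,0,0,0,0,0,0,0,0,0,0,0,0,0,0,0,0,0,0,0,0,0,0,0,0,0,0,0,0,0,0,0]'

```text
t: 15.75
ee_pos: [560.0, -188.8, 95.2]
orientation: [1.518, 2.748, -0.001]
ft_force: [-1.3, -6.2, 2.2]
width: 13.7
grasp_force: 30.0
```

```bash
cat > bub.py <<'E'
from h import *
def shelf_slope(c="top"):
    im=get_image(c);P=pts(im);hsv=cv2.cvtColor(im["pixels"],cv2.COLOR_BGR2HSV);S=hsv[...,1]
    m=(abs(P[...,0]-552)<60)&(abs(P[...,1]+5)<112)&(P[...,2]>62)&(P[...,2]<95)&(S<80);q=P[m]
    n=np.linalg.svd(q-q.mean(0),full_matrices=False)[2][2];n*=np.sign(n[2]);print(c,"normal",n.round(4),len(q))
E
python3 - <<'E'
from bub import *
o=state();shelf_slope("top");shelf_slope("scene")
im=get_image("wrist");cv2.imwrite("pics/w4.png",im["pixels"])
E
```

```text
t 15.75 pos [ 560.  -188.8   95.2] yaw 122.2 z [ 0.002 -0.001 -1.   ] F [-1.33 -6.15  2.21] M [-1.15  0.05 -0.04] w 13.7 g 30.0 q [-0.35  0.54  1.78 -0.    0.81 -0.91]
top normal [-0.0119 -0.005   0.9999] 1336
scene normal [ 2.530e-02 -2.000e-04  9.997e-01] 835
```

View pics/w4.png

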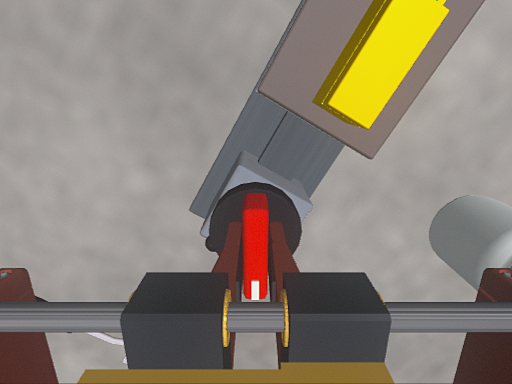

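The knob turned 60° and the shelf is nearly level. I'm letting go and looking at the bubble from above.

>>> jog_arm --increments '[0,0,0,0,0,0,42,0,0,0,0,0,0,42,0,0,0,0,0,0,42,0,0,0,0,0,-20,42,0,0,0,0,0,-40,42,0,0,0,0,0,-40,42]'

```text
t: 16.65
ee_pos: [559.2, -187.3, 195.0]
orientation: [-1.518, -2.749, -0.001]
ft_force: [0.7, 0.1, -0.2]
width: 37.0
grasp_force: 0.0
```

```bash
python3 - <<'E'
from h import *
o=state()
plan([552,-5,210],Rt(92.4),5,42)
E
```

```text
t 16.65 pos [ 559.2 -187.3  195. ] yaw 122.2 z [-0.001  0.001 -1.   ] F [ 0.7   0.07 -0.19] M [-0.01 -0.12 -0.01] w 37.0 g 0.0 q [-0.34  0.41  1.73  0.    1.01 -0.91]
-0,-0,6,32,18,-3,42,
-0,-0,5.9,33,15,-3,42,
-0,-0,6,35,11,-3,42,
-0,-0,5.9,36,8,-3,42,
-0,-0.1,6,35.8,3.9,-2.7,42,
```

>>> jog_arm --increments '[0,0,6,32,18,-3,42,0,0,6,33,15,-3,42,0,0,6,35,11,-3,42,0,0,5.9,36,8,-3,42,0,0,6,36,4,-3,42,0,0,0,0,0,0,42,0,0,0,0,0,0,42]'

```text
t: 17.52
ee_pos: [552.5, -5.3, 209.3]
orientation: [-2.175, -2.267, -0.0]
ft_force: [-0.3, -0.2, 0.2]
width: 37.2
grasp_force: 0.0
```

```bash
cat >> bub.py <<'E'
def vial(name=None):
    o=state();im=get_image("wrist");P=pts(im,wristT(im,o))
    hsv=cv2.cvtColor(im["pixels"],cv2.COLOR_BGR2HSV);H,S,V=[hsv[...,i].astype(int) for i in range(3)]
    G=(S>120)&(H>35)&(H<75)&(V>60)&(P[...,2]<200)
    n,l,st,_=cv2.connectedComponentsWithStats(cv2.morphologyEx(G.astype(np.uint8),cv2.MORPH_CLOSE,np.ones((21,21))))
    x,y,w,h,_=st[1+np.argmax(st[1:,4])];print("vial box",x,y,w,h)
    c=x+w//2;ys=np.arange(y,y+h)
    s=S[y:y+h,c-2:c+3].mean(1);v=V[y:y+h,c-2:c+3].mean(1)
    dk=ys[v<90];wh=ys[(s<90)&(v>150)]
    zt=np.percentile(P[y:y+h,c-3:c+4,2],50);print("dark rows",dk,"white",wh,"z",zt)
    Yw=lambda r: P[int(round(r)),c-2:c+3,1].mean()
    if len(dk) and len(wh):
        g=np.split(dk,np.where(np.diff(dk)>2)[0]+1);ml=[a.mean() for a in g]
        print("lines",ml,[Yw(a).round(1) for a in ml],"bubble",wh.mean(),Yw(wh.mean()).round(1), "vial y ends",Yw(y).round(1),Yw(y+h-1).round(1))
    if name: cv2.imwrite(name,cv2.resize(im["pixels"][max(0,y-40):y+h+40,c-60:c+60],None,fx=3,fy=3,interpolation=cv2.INTER_CUBIC))
E
python3 -c "
from bub import *
vial('pics/w5.png')"
```

```text
t 17.52 pos [552.5  -5.3 209.3] yaw 92.4 z [-0.  0. -1.] F [-0.25 -0.19  0.18] M [-0.08 -0.05  0.05] w 37.2 g 0.0 q [-0.03  0.33  1.8   0.    1.01 -0.07]
vial box 249 143 15 87
dark rows [179 197] white [181 182 183 184 185 186 187 188 189 190 191 192 193] z 115.16345465821155
lines [np.float64(179.0), np.float64(197.0)] [np.float64(5.8), np.float64(-11.6)] bubble 187.0 -1.8 vial y ends 38.4 -44.3
```

View pics/w5.png

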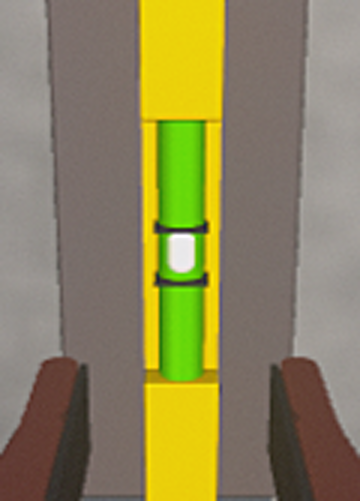

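Close view (crop): the black lines are at rows 228 and 282, and the bubble spans 233–273. It is almost centred, slightly towards the left (+y) end. I'll compare it at sub-pixel level with the flat-counter picture as a zero reference.

```bash
cat >> bub.py <<'E'
def sub(bgr,y0,y1,c):
    p=bgr[y0:y1,c-1:c+2].astype(float).mean(1);ys=np.arange(y0,y1)
    blue=p[:,0]; w=np.clip(blue-60,0,None)           # white bubble has high blue
    bc=(w*ys).sum()/w.sum()
    q=bgr[y0:y1,c-6:c+7].astype(float)[:,:,1];e=q[:,[0,1,-2,-1]].mean(1)
    g=bgr[y0:y1,c-5:c+6,1].astype(float).mean(1)
    d=np.clip(150-p[:,1],0,None);h=len(d)//2
    a=[(d[s]*ys[s]).sum()/d[s].sum() for s in(slice(0,h),slice(h,None))]
    k=17/(a[1]-a[0]);print("lines",np.round(a,2),"bubble",round(bc,2),"offset mm (up +)",round((np.mean(a)-bc)*k,2))
E
python3 - <<'E'
from bub import *
sub(cv2.imread("pics/w1.png"),166,193,254)
im=get_image("wrist")["pixels"]; sub(im,174,203,256)
print(cv2.imread("pics/w1.png")[166:193,254].tolist());print(im[174:203,256].tolist())
E
```

```text
lines [170.68 186.42] bubble 178.54 offset mm (up +) 0.01
lines [179.   196.47] bubble 186.17 offset mm (up +) 1.52
[[10, 208, 100], [10, 210, 101], [9, 212, 100], [5, 214, 101], [34, 117, 72], [46, 69, 57], [62, 197, 112], [210, 230, 226], [235, 225, 232], [228, 223, 226], [226, 224, 225], [226, 223, 224], [226, 224, 224], [226, 224, 224], [226, 223, 224], [226, 224, 224], [229, 225, 226], [236, 224, 231], [227, 231, 238], [0, 213, 87], [48, 74, 60], [55, 91, 64], [4, 228, 104], [9, 213, 102], [10, 210, 100], [10, 208, 95], [10, 210, 99]]
[[10, 216, 102], [10, 215, 101], [10, 219, 103], [7, 224, 101], [0, 168, 81], [75, 52, 66], [175, 168, 173], [248, 247, 248], [237, 235, 235], [234, 233, 234], [234, 233, 234], [234, 233, 234], [233, 232, 233], [233, 231, 232], [233, 231, 233], [234, 232, 233], [236, 232, 234], [234, 234, 237], [223, 229, 240], [127, 208, 168], [0, 223, 92], [0, 226, 101], [53, 63, 63], [55, 72, 62], [4, 194, 97], [9, 226, 104], [10, 217, 101], [10, 217, 102], [10, 215, 99]]
```

```bash
python3 - <<'E'
from h import *
p,r=plan([559.8,-189.2,195],Rt(122.2),5,42)
p,r=plan([559.8,-189.2,95],Rt(122.2),4,42,p,r)
E
```

```text
-0,-0,-6,-37,0,3,42,
-0,-0,-6,-36,-4,3,42,
-0,-0,-6,-36,-8,3,42,
0,-0,-6,-35,-11,3,42,
0,-0,-5.9,-33.6,-14.7,2.2,42,
0,-0,-0,-0,-0,25,42,
0,-0,-0,-0,-0,25,42,
0,-0,-0,-0,-0,25,42,
0,-0,-0,-0,-0,25,42,
```

>>> jog_arm --increments '[0,0,-6,-37,0,3,42,0,0,-6,-36,-4,3,42,0,0,-6,-36,-8,3,42,0,0,-6,-35,-11,3,42,0,0,-5.9,-33.6,-14.7,2.2,42,0,0,0,0,0,20,42,0,0,0,0,0,30,42,0,0,0,0,0,30,42,0,0,0,0,0,20,42,0,0,0,0,0,0,42,0,0,0,0,0,0,0,0,0,0,0,0,0,0]'

```text
t: 19.12
ee_pos: [560.5, -188.8, 96.2]
orientation: [1.519, 2.748, 0.001]
ft_force: [0.2, -0.9, 0.1]
width: 20.4
grasp_force: 0.0
```

>>> jog_arm --increments '[0,0,0,0,0,0,0,0,0,0,0,0,0,0]'

```text
t: 19.38
ee_pos: [560.0, -188.9, 96.1]
orientation: [1.518, 2.75, -0.0]
ft_force: [-3.6, -2.8, 6.1]
width: 13.6
grasp_force: 30.0
```

```bash
python3 - <<'E'
from h import *
state()
E
```

```text
t 19.38 pos [ 560.  -188.9   96.1] yaw 122.2 z [ 0.001 -0.    -1.   ] F [-3.64 -2.8   6.05] M [-0.6   0.51 -0.03] w 13.6 g 30.0 q [-0.35  0.54  1.78 -0.    0.81 -0.91]
```

>>> jog_arm --increments '[0,0,2,0,0,0,0,0,0,3,0,0,0,0,0,0,1.7,0,0,0,0,0,0,0,0,0,0,0,0,0,0,0,0,0,0,0,0,0,0,0,0,42,0,0,0,0,0,0,42,0,0,0,0,0,0,42,0,0,0,0,0,-20,42,0,0,0,0,0,-40,42,0,0,0,0,0,-40,42]'

```text
t: 20.75
ee_pos: [559.6, -188.1, 195.8]
orientation: [-1.676, -2.655, -0.001]
ft_force: [-0.4, -0.1, -0.4]
width: 37.2
grasp_force: 0.0
```

```bash
python3 - <<'E'
from h import *
state();plan([552,-5,210],Rt(92.4),5,42)
E
```

```text
t 20.75 pos [ 559.6 -188.1  195.8] yaw 115.5 z [-0.001  0.001 -1.   ] F [-0.41 -0.05 -0.39] M [ 0.01 -0.13 -0.05] w 37.2 g 0.0 q [-0.34  0.41  1.73  0.    1.01 -0.79]
-0,-0,4.6,34,14,-3,42,
-0,-0,4.6,35,12,-3,42,
-0,-0,4.6,35,9,-3,42,
-0,-0,4.6,36,6,-3,42,
-0,-0.1,4.7,36.8,2.7,-2,42,
```

Meanwhile I close the fingers for the push.

>>> jog_arm --increments '[0,0,4.6,34,14,-3,0,0,0,4.6,35,12,-3,0,0,0,4.6,35,9,-3,0,0,0,4.6,36,6,-3,0,0,0,4.6,36.8,2.7,-2,0,0,0,0,0,0,0,0,0,0,0,0,0,0,0,0,0,0,0,0,0,0]'

```text
t: 21.75
ee_pos: [552.2, -6.2, 209.1]
orientation: [-2.173, -2.268, -0.0]
ft_force: [-0.4, -0.2, -0.7]
width: 0.8
grasp_force: 0.0
```

```bash
python3 - <<'E'
from bub import *
o=state()
im=get_image("wrist")["pixels"]; sub(im,174,203,256);cv2.imwrite("pics/w6.png",im)
vial()
E
```

```text
t 21.75 pos [552.2  -6.2 209.1] yaw 92.4 z [-0.     0.001 -1.   ] F [-0.39 -0.17 -0.69] M [-0.02 -0.09  0.03] w 0.8 g 0.0 q [-0.03  0.33  1.8   0.    1.   -0.08]
lines [178.25 195.76] bubble 187.01 offset mm (up +) -0.0
t 21.8 pos [552.2  -6.2 209.1] yaw 92.4 z [-0.     0.001 -1.   ] F [-0.64 -0.89  0.7 ] M [-0.03 -0.08 -0.  ] w 0.2 g 0.0 q [-0.03  0.33  1.8   0.    1.   -0.08]
vial box 249 142 16 83
dark rows [178 196] white [181 182 183 184 185 186 187 188 189 190 191 192 193] z 115.14075027894216
lines [np.float64(178.0), np.float64(196.0)] [np.float64(6.0), np.float64(-11.3)] bubble 187.0 -2.6 vial y ends 38.3 -22.3
```

The bubble is centred (0.0 mm). Now I press.

>>> jog_arm --increments '[0,0,0,1,-0.5,25,0,0,0,0,0,0,35,0,0,0,0,0,0,20,0,0,0,0,0,0,7,0,0,0,0,0,0,1,0,0,0,0,0,0,0,0,0,0,0,0,0,0,0]'

```text
t: 22.72
ee_pos: [552.3, -4.3, 122.1]
orientation: [2.173, 2.268, 0.002]
ft_force: [0.3, 0.7, 0.3]
width: 0.4
grasp_force: 0.0
```

>>> jog_arm --increments '[0,0,0,0,0,1,0,0,0,0,0,0,1,0,0,0,0,0,0,0.5,0,0,0,0,0,0,0,0]'

```text
t: 23.22
ee_pos: [551.6, -4.2, 118.6]
orientation: [-2.173, -2.268, -0.001]
ft_force: [0.1, 0.3, 0.3]
width: 0.1
grasp_force: 0.0
```

>>> jog_arm --increments '[0,0,0,0,0,0.7,0,0,0,0,0,0,0.7,0,0,0,0,0,0,0,0]'

```text
t: 23.6
ee_pos: [551.6, -4.2, 117.2]
orientation: [-2.173, -2.268, -0.001]
ft_force: [-0.5, -0.1, 0.0]
width: 0.1
grasp_force: 0.0
```

>>> jog_arm --increments '[0,0,0,0,0,0.5,0,0,0,0,0,0,0,0,0,0,0,0,0,0,0]'

```text
t: 23.98
ee_pos: [551.7, -4.2, 116.8]
orientation: [-2.173, -2.268, -0.001]
ft_force: [0.5, -0.2, 0.4]
width: 0.3
grasp_force: 0.0
```

>>> jog_arm --increments '[0,0,0,0,0,0.4,0,0,0,0,0,0,0,0,0,0,0,0,0,0,0]'

```text
t: 24.35
ee_pos: [551.7, -4.2, 116.4]
orientation: [-2.173, -2.269, -0.001]
ft_force: [0.3, -0.5, -0.2]
width: 0.4
grasp_force: 0.0
```

>>> jog_arm --increments '[0,0,0,0,0,0.3,0,0,0,0,0,0,0,0,0,0,0,0,0,0,0]'

```text
t: 24.72
ee_pos: [551.8, -4.2, 116.3]
orientation: [-2.173, -2.269, -0.001]
ft_force: [-1.1, -0.2, 3.9]
width: 1.0
grasp_force: 1.7
```

>>> jog_arm --increments '[0,0,0,0,0,0.2,0,0,0,0,0,0,0,0,0,0,0,0,0,0,0]'

```text
t: 25.1
ee_pos: [551.9, -4.2, 116.3]
orientation: [-2.173, -2.269, -0.001]
ft_force: [-1.5, 0.3, 5.0]
width: 0.3
grasp_force: 2.9
```

>>> jog_arm --increments '[0,0,0,0,0,0.3,0,0,0,0,0,0,0,0,0,0,0,0,0,0,0]'

```text
t: 25.48
ee_pos: [551.9, -4.2, 116.2]
orientation: [-2.173, -2.269, -0.001]
ft_force: [-3.0, -0.3, 8.7]
width: 0.7
grasp_force: 4.1
```

```bash
python3 - <<'E'
from h import *
for i in range(4):
    o=get_obs();get_image("wrist");print(np.round(o["ft_force"],1),np.round(o["ee_pos"],1))
E
```

```text
[-3.  -0.3  8.7] [551.9  -4.2 116.2]
[-1.9 -0.5  7.5] [551.9  -4.2 116.2]
[-3.   0.7  8.2] [551.9  -4.2 116.2]
[-2.8  0.1  7.5] [551.9  -4.2 116.2]
```

>>> jog_arm --increments '[0,0,0,0,-0.2,0.2,0,0,0,0,0,0,0,0,0,0,0,0,0,0,0]'

```text
t: 26.05
ee_pos: [551.9, -4.2, 116.2]
orientation: [2.173, 2.269, 0.002]
ft_force: [-2.0, 0.0, 9.5]
width: 0.5
grasp_force: 4.7
```

```bash
python3 - <<'E'
from bub import *
F=[]
for i in range(6):
    o=get_obs();im=get_image("wrist");F.append(o["ft_force"])
print(np.round(np.mean(F,0),2));o=state()
a=get_image("scene");cv2.imwrite("pics/s7.png",cv2.resize(a["pixels"][165:245,160:290],None,fx=5,fy=5,interpolation=cv2.INTER_CUBIC))
shelf_slope("top");shelf_slope("scene")
E
```

```text
[-1.94  0.07  9.49]
t 26.35 pos [551.9  -4.2 116.2] yaw 92.5 z [ 0.001  0.001 -1.   ] F [-2.29  1.23  9.52] M [-0.04  0.26 -0.01] w 0.4 g 4.7 q [-0.03  0.47  1.86  0.    0.81 -0.07]
top normal [-0.0168  0.0177  0.9997] 206
scene normal [0.0287 0.0051 0.9996] 782
```

View pics/s7.png

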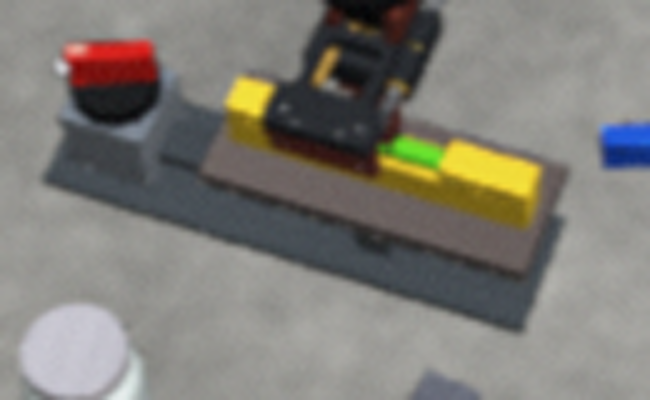

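The finger presses mid-level at about 9.5 N. The level is still in place on the shelf, and the shelf tilt matches the value for a centred bubble. Handing in.

```bash
python3 -c "
from workcell import job
print(job.close_job())"
```

```text
the job is handed in; nothing more can be done
None
```

The level lies lengthwise along the middle of the shelf and the knob is turned about 67° clockwise, past its click. The bubble measured 0.0 mm off centre just before the push; the finger hid it after that, but the shelf tilt in the scene camera stayed consistent. The job was handed in at about 26 s with the finger still pressing down at about 9.5 N.

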